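Close and hold the analyser's service panel

ROBOT

A 7-joint arm with a two-finger parallel gripper is mounted at the origin on the work surface. World frame = base frame: x ahead of the robot, y to its left, z up, the work surface at z = 0. Lengths are in m, angles in degrees, forces in N, time in s.
With the tool pointing down it reaches from about 0.425 to 0.875 m from the base axis. Payload 4.7 kg.
Tool frame: the origin (TCP) lies between the finger pads; the fingertips stand env.tip_reach ahead of it and the grasp point (between the pads) lies 2 mm behind it (env.tip_reach is the distance from the TCP to the fingertips, in m); z points along the fingers, y is the line along which they close (so a half turn about z gives the same grasp; the last joint's range is limited). The gripper opens to 87 mm and grips with 3 to 60 N. Pads are 19 mm wide; open, the fingers measure 117 mm over their backs; the gripper's body (75 mm by 190 mm) begins 51 mm behind the grasp point.
Start: joints at [-76.312, 18.392, -4.016, 83.108, 1.295, 78.541, -3.26], TCP at [0.145, 0.634, 0.24] pointing down, gripper open.
Joint ranges: [-163.93, 163.93], [-17.29, 119.83], [-79.2, 71.16], [3.27, 140.29], [-89.18, 269.18], [5.43, 117.66], [-154.24, 154.24]. Speed limits (degrees/s): [147.25, 147.25, 180, 180, 180, 180, 180].

INTERFACE

Orientations are given as [roll, pitch, yaw] about the fixed x, y, z axes, in that order (R = Rz(yaw) Ry(pitch) Rx(roll)).
In Python, from cell import env, read_camera gives the robot as it stands. The module is installed in compiled form; this text tells all that it offers.
- The arm moves only by the shell command python3 -m handwheel 'ROWS' [FORCE]. ROWS is rows parted by semicolons, their numbers by spaces, 1 to 8 of them, each of 5 numbers: dx, dy, dz in m, then a turn about the tool's z in degrees, then the finger opening in m; each row is the pose to reach, as a shift and turn from the pose commanded when the command began, along the tool's axes at that moment; what a row does not reach only later rows make up. A row lasts 1/12 s, in which the tool goes at most 0.0417 m and 7.16 degrees, less where a joint would pass 70% of its speed; a pose out of reach is approached as far as the arm can. The fingers move at their own pace and stop on an object; FORCE is the grip in N (left out, the last holds). Time passes only in rows, so rows that do not move let the fingers close. It prints the time, the measured TCP pose, the force, the opening and the grip force at its end.
- env.get_obs(): the state, without advancing time (a new reading comes with each control period).
- read_camera(name): name is "scene" or "top"; returns a dict with "color" (384x512x3 uint8, blue, green, red), "fx", "fy", "cx", "cy" (pixels), "world_from_camera" (4x4, takes a point from camera to world coordinates). Camera axes: x right, y down, z forward; pixel columns grow to the right and rows downward; lengths in m; the calibration is good to about 2 mm. A picture is of the moment at which its call begins. There is no depth.
- env.sign_off(): hands the job in; it is judged then, once.
The state is a dict: "time_s": time; "qpos": joint angles; "joint_velocities": joint speeds; "effort": joint torques, N m; "tool_pos": TCP position; "tool_rot": TCP orientation; "force": force on the tool from outside, world axes, zero at the start; "wrist_torque": the same for the moment, N m; "grip_width": finger opening in m; "grasp_force": force on a finger pad.
Only numpy, scipy, OpenCV 4.12 (cv2) and the standard library are available. Lean on these libraries where they do the work, as an engineer would, in place of code of your own. Each camera call takes 0.05 s, during which the arm holds its last target. There are 200 camera calls.

TASK

The service panel on top of the sample analyser stands proud of its frame: take the flat-bowed service key from the tool block, put it fully into the slot of the panel's quarter-turn fastener and turn it clockwise with the key until the slot lines up with the two ridges on the panel. Then let go of the key, leaving it in the slot, and with the fingertips on the panel itself press it down flush with the frame; finish while still holding it pressed. Leave the round-headed tool and everything else where they are.

Things in the scene. Friction and masses are not known exactly. Their poses are not given: they have to be found in the camera images.
- analyser: White benchtop analyser, fixed to the table, 240 x 250 mm, casing top at z = 84 mm. Origin: centre of its underside, z up; yaw 0 = its front faces the robot. A grey frame lip (8 mm wide, top at z = 90 mm) surrounds the service panel.
- panel: Bare aluminium service panel, 150 x 188 x 6 mm, level in the lip. Origin: centre of its underside, axes as the analyser's. Underside 90 mm above the table at rest (6 mm proud), 84 mm when flush (top level with lip; stop). Moves only straight down, on springs: about 3 N to start, 10 N at flush; springs back. A cross-bar below the fastener stops it after 1 mm unless the fastener is aligned.
- panel_press (a point): Point on the panel's bare top surface, 80 mm from the fastener's axis (towards the panel's -y): a clear place to press with closed fingertips. z is that of the panel's top, 96 mm at rest and 90 mm when flush.
- fastener_slot (a point): Centre of the slot's mouth in the top face of the quarter-turn fastener, a round steel head 40 mm across and 18 mm tall on the panel (top 114 mm above the table at rest). x axis along the slot (either way round), z up; it turns with the fastener. Slot 19 mm long, 8 mm wide, 15 mm deep.
- fastener (a joint): Turn of the fastener, rad, growing clockwise seen from above: 0 = slot along the panel's x; stop at 1.571 = aligned, slot along the panel's y, in line with two thin dark ridges (18 mm long) on the panel on either side of the head. Starts between 0.25 and 0.6; light friction (0.06 N m), stays where it is left.
- key: Service key upright in the block. Origin at the blade's tip, x along blade and bow width, y across their thickness, z up. From below: steel blade 16 x 6 mm, 13 mm long (its lowest 5 mm narrowed to 11 x 3 mm); round collar 22 mm wide, 5 mm thick; shaft 12 mm wide, 15 mm long; flat black bow. About 80 g. Fully in, the collar rests on the fastener's top; play there about 0.13 rad.
- key_grip (a point): Middle of the key's flat bow, 46 mm above the blade's tip. The bow is 36 mm wide, 12 mm thick and 28 mm tall (32 to 60 mm above the tip): grip it across its thickness.
- stand: Grey plastic tool block fixed to the table, 110 x 170 x 30 mm; origin at the centre of its underside. Two slots at x = -20 mm, y = +45 and -45 mm, 8 x 18 mm, long along the block's y, 20 mm deep: the key and the round-pin tool stand in them, collars on the block's top, either one in either place.
- pin_tool: Another tool in the other place of the block, to be left alone: same shaft and collar as the key, but a ROUND head (28 mm diameter, 24 mm tall, top 56 mm above its tip) and a round 6 mm pin instead of a blade. Origin at the pin's tip.
- marker: Whiteboard marker, 125 x 13 x 13 mm, lying on the block's top along its far (+x) edge, 62 mm from the two tools' line. Bystander; origin under its middle.
- swab_carton: Small carton 40 x 75 x 30 mm standing on the analyser's casing behind the panel. Bystander; origin at the centre of its underside.
- sanitiser: Pump bottle of hand sanitiser, 72 mm diameter, 206 mm tall. Bystander; origin under its centre.
- wipes0: Canister of wipes, 96 mm diameter, 178 mm tall, to the robot's right. Bystander; origin under its centre.
- wipes1: Second canister of wipes, same size. Bystander; origin under its centre.
- tube_rack: White rack full of capped sample tubes, 85 x 180 x 95 mm, on the table's far side. Bystander; origin under its centre.
Mind the look-alikes: they are no part of the job. What is shaped like the key but red is not meant.

How it is judged:
By the outcome, as a careful person would: the job done as asked, in the order asked, and still so for the second after the job is handed in, while the arm keeps its last pose, push and grip.
It also fails if it takes over 51 s, if anything falls off the work surface, if the arm or the gripper's body presses on something with over 40 N, if the wrist force passes 120 N, or if a joint passes its speed limit or range.

## Working session

There is one attempt and no reset: what is moved stays moved. The work goes in short steps, Python scripts to look and compute and a shell command to move; the robot and the scene stay as the last step left them, time stands still between calls to the robot, and variables do not carry over. Pictures are saved under pics/ and viewed, at most 10 in all, crops included, and the job is handed in when it is done.

```bash
mkdir -p pics
cat > h.py <<'E'
import numpy as np,cv2
from cell import env,read_camera
def ray(c,u,v):
    T=np.array(c["world_from_camera"]);d=T[:3,:3]@np.array([(u-c["cx"])/c["fx"],(v-c["cy"])/c["fy"],1.]);return T[:3,3],d
def onz(c,u,v,z):
    o,d=ray(c,u,v);return o+d*(z-o[2])/d[2]
def proj(c,p):
    T=np.linalg.inv(np.array(c["world_from_camera"]));q=T[:3,:3]@np.array(p)+T[:3,3];return c["cx"]+c["fx"]*q[0]/q[2],c["cy"]+c["fy"]*q[1]/q[2]
E
python3 - <<'E'
from h import *
import pickle
for n in("scene","top"):
    c=read_camera(n);pickle.dump(c,open(n+".pkl","wb"));cv2.imwrite(f"pics/{n}0.png",cv2.resize(c["color"],(768,576),interpolation=cv2.INTER_CUBIC))
    print(n,c["fx"],c["cx"],c["cy"],np.round(c["world_from_camera"],3).tolist())
o=env.get_obs();print(o["tool_pos"],o["tool_rot"],o["time_s"],env.tip_reach,o["grip_width"])
E
```

```text
scene 479.18722038949073 260.5319358634209 190.1984036520065 [[0.808, 0.469, -0.356, 1.065], [0.589, -0.632, 0.504, -0.664], [0.012, -0.617, -0.787, 1.184], [0.0, 0.0, 0.0, 1.0]]
top 453.82448665905326 245.833104911836 194.43080536584964 [[0.002, -0.996, 0.086, 0.462], [-1.0, -0.002, -0.001, 0.006], [0.002, -0.086, -0.996, 1.374], [0.0, 0.0, 0.0, 1.0]]
[0.14484958 0.63318528 0.23857096] [-1.79902291e+02  6.94227526e-03  1.67122478e+02] 0.1 0.017 0.08705702145479832
```

View pics/scene0.png

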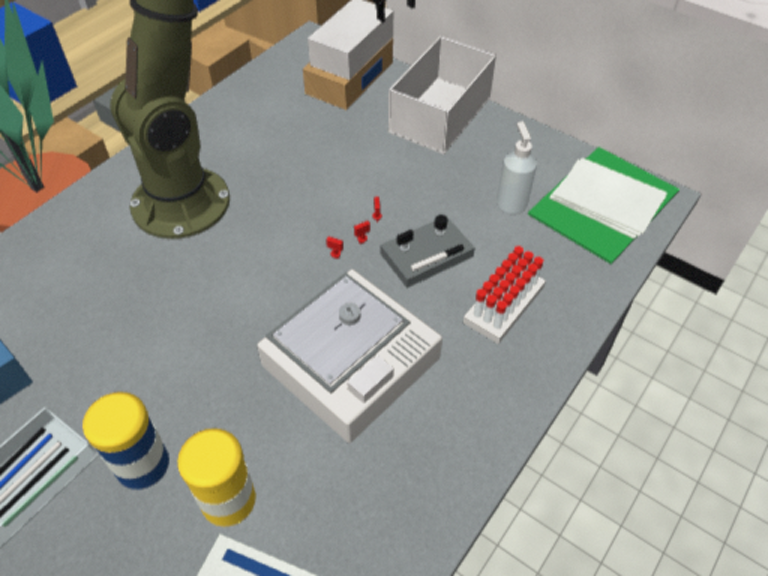

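View pics/top0.png

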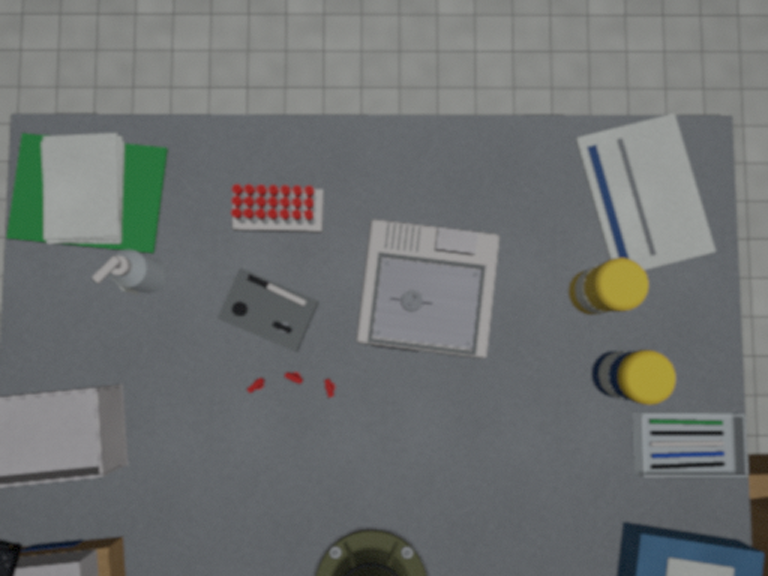

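The scene view (768x576) shows two tools in the block: a flat black bow at (404,238) and a round head at (440,222). In the top view they are at (283,327) and (240,310). Three red key-like pieces lie on the table in the scene view at (335,245), (361,231) and (377,208). The flat black bow fits the key: it is black rather than red, flat rather than round, and stands upright in the block. I'll confirm this in one enlarged crop.

Run:
```python
from h import *
import pickle
S=pickle.load(open("scene.pkl","rb"));T=pickle.load(open("top.pkl","rb"))
def crop(c,u,v,r=25):return cv2.resize(c["color"][v-r:v+r,u-r:u+r],(300,300),interpolation=cv2.INTER_CUBIC)
a=np.hstack([crop(S,281,158),crop(T,178,210)]);b=np.hstack([crop(S,232,208),crop(T,273,200)])
cv2.imwrite("pics/crop.png",np.vstack([a,b]))
def blobs(c,box,mask):
    u0,v0,u1,v1=box;m=np.zeros(mask.shape,np.uint8);m[v0:v1,u0:u1]=mask[v0:v1,u0:u1]
    n,l,st,ce=cv2.connectedComponentsWithStats(m)
    for i in range(1,n):
        if st[i,4]>5:
            ys,xs=np.where(l==i);w,V=np.linalg.eigh(np.cov(xs,ys));print(st[i].tolist(),ce[i].round(1),"ax",V[:,1].round(2),np.sqrt(w).round(2))
for n,c,b in(("S",S,(255,140,320,190)),("T",T,(145,178,214,236))):
    print(n);blobs(c,b,(c["color"].max(2)<45).astype(np.uint8))
# stand outline top
g=T["color"].astype(int)
print(T["color"][215,170],T["color"][240,190],T["color"][200,273],T["color"][190,260])
```

```text
S
[290, 144, 8, 9, 56] [293.6 147.9] ax [-0.18  0.98] [2.02 2.26]
[265, 154, 10, 9, 61] [269.7 158.1] ax [-0.86  0.51] [1.64 3.07]
[298, 164, 11, 6, 32] [303.  166.4] ax [-0.93  0.37] [0.91 2.99]
T
[166, 184, 11, 7, 28] [171.4 187.1] ax [-0.9  -0.44] [0.71 3.41]
[156, 202, 8, 8, 52] [159.5 205.5] ax [0. 1.] [2.04 2.04]
[183, 215, 10, 6, 20] [187.4 217.4] ax [-0.93 -0.37] [0.59 3.09]
[93 93 88] [104 101  98] [121 118 114] [135 130 129]
```

View pics/crop.png

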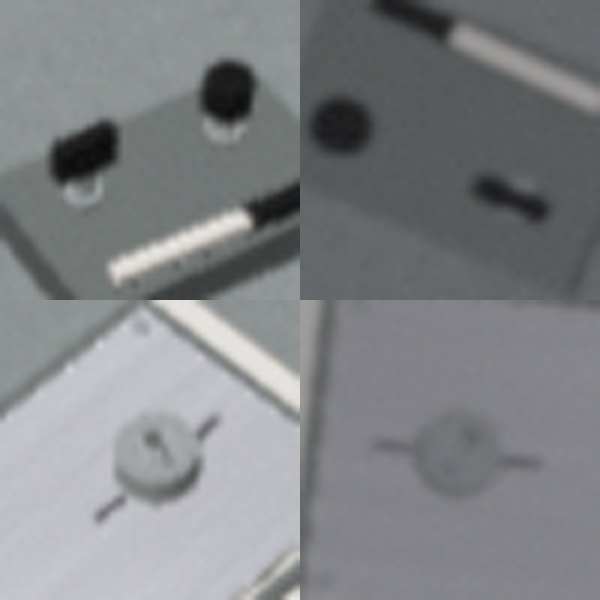

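The top-left crop confirms it: the flat black bow is the key, on the left in the scene view and lower right in the top view. The round head is the pin tool. The lower crops show the fastener head with its ridges at about (233,207) native in the scene view and (274,200) in the top view. The slot shows in the scene crop from (150,435) to (168,468). Next I'll measure these.

Run:
```python
from h import *
import pickle
S=pickle.load(open("scene.pkl","rb"));T=pickle.load(open("top.pkl","rb"))
def tri(a,b):
    A=[];r=[]
    (o1,d1),(o2,d2)=ray(S,*a),ray(T,*b)
    x=np.linalg.lstsq(np.c_[d1,-d2],o2-o1,rcond=None)[0];p,q=o1+x[0]*d1,o2+x[1]*d2
    return ((p+q)/2*1000).round(1),((p-q)*1000).round(1)
print("key",tri((269.7,158.1),(187.4,217.4)),"S63",onz(S,269.7,158.1,.063).round(4),"T70",onz(T,187.4,217.4,.070).round(4))
print("pin S61",onz(S,293.6,147.9,.061).round(4),"T70",onz(T,159.5,205.5,.070).round(4))
def ang(c,a,b,z):
    p,q=onz(c,*a,z),onz(c,*b,z);d=q-p;return np.degrees(np.arctan2(d[1],d[0])).round(1),np.linalg.norm(d).round(4)
print("bow dir T",ang(T,(187.4-.93*4,217.4-.37*4),(187.4+.93*4,217.4+.37*4),.077),"S",ang(S,(269.7+.86*4,158.1-.51*4),(269.7-.86*4,158.1+.51*4),.063))
def bh(c,box,k,th,z):
    u0,v0,u1,v1=box;g=cv2.cvtColor(c["color"],cv2.COLOR_BGR2GRAY)
    h=cv2.morphologyEx(g,cv2.MORPH_BLACKHAT,np.ones((k,k),np.uint8))[v0:v1,u0:u1]
    n,l,st,ce=cv2.connectedComponentsWithStats((h>th).astype(np.uint8))
    for i in range(1,n):
        if st[i,4]>=4:
            ys,xs=np.where(l==i);w=h[ys,xs].astype(float);m=np.average(np.c_[xs,ys],axis=0,weights=w);C=np.cov(np.c_[xs,ys].T,aweights=w);e,V=np.linalg.eigh(C)
            m=m+[u0,v0];d=V[:,1]*np.sqrt(e[1])*1.7
            print(st[i,4],m.round(1),"dir",V[:,1].round(2),np.sqrt(e).round(1),"xy",onz(c,*m,z)[:2].round(4),"ang",ang(c,m-d,m+d,z))
print("S ridges z96");bh(S,(215,190,252,226),7,14,.096)
print("S slot z114");bh(S,(226,200,242,214),7,8,.114)
print("T ridges");bh(T,(255,190,292,210),7,8,.096)
# head circle
for n,c,(u,v) in(("S",S,(233,207)),("T",T,(274,200))):
    g=cv2.cvtColor(c["color"],cv2.COLOR_BGR2GRAY)
    print(n);print(g[v-11:v+12,u-12:u+13])
```

```text
key (array([507.7, 172.3,  65.5]), array([-0.5, -0.5, -0.1])) S63 [0.5062 0.1739 0.063 ] T70 [0.5078 0.1719 0.07  ]
pin S61 [0.5413 0.2568 0.061 ] T70 [0.5419 0.2526 0.07  ]
bow dir T (np.float64(-111.5), np.float64(0.0229)) S (np.float64(-105.3), np.float64(0.0279))
S ridges z96
15 [217.5 191.8] dir [-0.79  0.61] [0.6 2.2] xy [ 0.4775 -0.0461] ang (np.float64(-97.5), np.float64(0.0236))
38 [245. 194.] dir [-0.8  -0.59] [0.6 4.5] xy [ 0.5459 -0.0055] ang (np.float64(173.8), np.float64(0.0484))
14 [241.2 203.7] dir [-0.67  0.74] [0.6 1.5] xy [ 0.5579 -0.0393] ang (np.float64(-88.9), np.float64(0.0159))
18 [232.6 206.4] dir [0.55 0.84] [0.8 2. ] xy [ 0.5444 -0.0613] ang (np.float64(-24.2), np.float64(0.022))
78 [232.  214.2] dir [-0.94  0.33] [1.6 5.6] xy [ 0.5597 -0.0832] ang (np.float64(-119.9), np.float64(0.0536))
S slot z114
74 [233.9 210.1] dir [-0.97 -0.25] [2.9 4.1] xy [ 0.5637 -0.0788] ang (np.float64(-161.2), np.float64(0.039))
9 [240.5 204.2] dir [-0.35  0.94] [0.5 1.1] xy [ 0.5658 -0.0522] ang (np.float64(-69.4), np.float64(0.0131))
T ridges
9 [275.9 197.3] dir [0.43 0.9 ] [
[... 4428 characters left out ...]
09 110 112 112 113 115 115 114 115 121
  124 130 132 132 131 132 132]
 [131 132 131 132 133 132 127 121 111 109 109 110 111 112 113 113 118 124
  131 133 133 133 133 132 133]
 [131 132 130 132 131 132 131 129 125 119 116 111 112 115 118 121 128 131
  131 131 133 133 133 131 133]
 [131 129 131 131 131 131 131 131 130 128 125 125 123 126 127 129 132 132
  133 132 132 132 133 131 132]
 [131 132 131 132 130 130 130 129 129 131 131 129 129 130 130 130 132 133
  130 132 132 133 132 131 133]
 [132 132 132 132 133 131 132 131 132 130 131 132 131 131 130 130 130 131
  131 131 131 132 133 131 131]
 [135 132 132 133 133 133 133 132 134 133 131 131 131 130 132 131 133 130
  132 129 131 131 130 130 130]]
```

```bash
cat >> h.py <<'E'
from scipy.spatial.transform import Rotation as Ro
def delta(p,yaw=None):
    o=env.get_obs();R=Ro.from_euler("xyz",o["tool_rot"],degrees=True);d=R.inv().apply(np.array(p)-o["tool_pos"])
    y=o["tool_rot"][2];print("tool shift",d.round(4),"turn",None if yaw is None else round((y-yaw+180)%360-180,1),"pos",o["tool_pos"].round(4),"yaw",round(y,2),"F",np.round(o["force"],1))
E
python3 - <<'E'
from h import *
import pickle
S=pickle.load(open("scene.pkl","rb"));T=pickle.load(open("top.pkl","rb"))
f=lambda d:np.degrees(np.arctan2(d[1],d[0])).round(1)
print("axis T ridge mid",onz(T,274.0,200.6,.096).round(4),"S ridge mid",onz(S,233.2,210.7,.096).round(4))
print("head S",onz(S,233,207,.114).round(4),"head T",onz(T,273.7,199.8,.114).round(4))
r=[onz(T,263.3,199.2,.096),onz(T,284.7,201.8,.096)];print("ridgeT",f(r[0]-r[1]),np.linalg.norm(r[0]-r[1]))
r=[onz(S,241.1,203.9,.096),onz(S,225.3,217.6,.096)];print("ridgeS",f(r[0]-r[1]),np.linalg.norm(r[0]-r[1]))
r=[onz(S,231.7,204.3,.114),onz(S,235,211.3,.114)];print("slotS",f(r[0]-r[1]),np.linalg.norm(r[0]-r[1]),(r[0]+r[1])/2)
r=[onz(T,276,197.3,.114),onz(T,272,203,.114)];print("slotT",f(r[0]-r[1]),np.linalg.norm(r[0]-r[1]),(r[0]+r[1])/2)
for a in((253.3,168.7),(322.7,176),(316.7,236.7),(246,230)):print(onz(T,*a,.09).round(4))
print("sanitiser",onz(T,81,177,.2).round(3))
delta((.507,.1725,.24),67.6)
E
```

```text
axis T ridge mid [ 0.5547 -0.0752  0.096 ] S ridge mid [ 0.5549 -0.0719  0.096 ]
head S [ 0.5552 -0.0722  0.114 ] head T [ 0.5557 -0.0732  0.114 ]
ridgeT 83.2 0.06083712434538374
ridgeS 84.2 0.0635154066502123
slotS 148.8 0.025715514831974942 [ 0.55758524 -0.07370236  0.114     ]
slotT -35.1 0.01947110524232143 [ 0.55469391 -0.0740847   0.114     ]
[ 0.6463 -0.0169  0.09  ]
[ 0.6257 -0.2147  0.09  ]
[ 0.4534 -0.1956  0.09  ]
[0.4719 0.0037 0.09  ]
sanitiser [0.608 0.434 0.2  ]
tool shift [-0.4557 -0.3684 -0.0007] turn 99.5 pos [0.1448 0.6332 0.2386] yaw 167.12 F [-0.3 -0.1 -0.2]
```

```bash
R='-0.228 -0.184 0 50 0.05'; python3 -m handwheel '-0.028 -0.023 0 7 0.05; -0.056 -0.046 0 14 0.05; -0.084 -0.069 0 21 0.05; -0.112 -0.092 0 28 0.05; -0.14 -0.115 0 35 0.05; -0.168 -0.138 0 42 0.05; -0.198 -0.161 0 49 0.05; -0.228 -0.184 0 50 0.05' 30
python3 -c "
from h import *
delta((.507,.1725,.22),67.6)"
```

```text
time_s: 0.77
tool_pos: [0.3268, 0.4017, 0.2393]
tool_rot: [-180.0, -0.0, 116.8]
force: [0.8, 0.3, 0.2]
grip_width: 0.0511
grasp_force: 0.0
tool shift [-0.2859  0.0573  0.0193] turn 49.2 pos [0.3268 0.4017 0.2393] yaw 116.84 F [0.8 0.3 0.2]
```

```bash
python3 -m handwheel '-0.037 0.007 0 7 0.05; -0.074 0.014 0 14 0.05; -0.111 0.022 0 21 0.05; -0.148 0.03 0.003 28 0.05; -0.185 0.037 0.006 35 0.05; -0.222 0.044 0.01 42 0.05; -0.255 0.051 0.015 49 0.05; -0.286 0.0573 0.019 49.2 0.05' 30
python3 - <<'E'
from h import *
delta((.5073,.1724,.12),67.6)
E
```

```text
time_s: 1.43
tool_pos: [0.5084, 0.1727, 0.2202]
tool_rot: [180.0, 0.0, 67.5]
force: [0.7, 0.7, -1.1]
grip_width: 0.0499
grasp_force: 0.0
tool shift [-0.0007 -0.0009  0.1002] turn -0.1 pos [0.5084 0.1727 0.2202] yaw 67.55 F [ 0.7  0.7 -1.1]
```

```bash
python3 -m handwheel '-0.0007 -0.0009 0.04 0 0.05; -0.0007 -0.0009 0.08 0 0.05; -0.0007 -0.0009 0.11 0 0.05; -0.0007 -0.0009 0.135 0 0.04; -0.0007 -0.0009 0.15 0 0.04; -0.0007 -0.0009 0.156 0 0.04; -0.0007 -0.0009 0.156 0 0.03; -0.0007 -0.0009 0.156 0 0.03' 10
python3 - <<'E'
from h import *
S=read_camera("scene");T=read_camera("top")
def crop(c,u,v,r=25):return cv2.resize(c["color"][v-r:v+r,u-r:u+r],(380,380),interpolation=cv2.INTER_CUBIC)
cv2.imwrite("pics/grip.png",np.hstack([crop(S,272,155),crop(T,186,214)]))
E
```

```text
time_s: 2.1
tool_pos: [0.5068, 0.1748, 0.0651]
tool_rot: [180.0, -0.0, 67.9]
force: [-0.2, 0.0, 0.8]
grip_width: 0.0341
grasp_force: 0.0
```

View pics/grip.png

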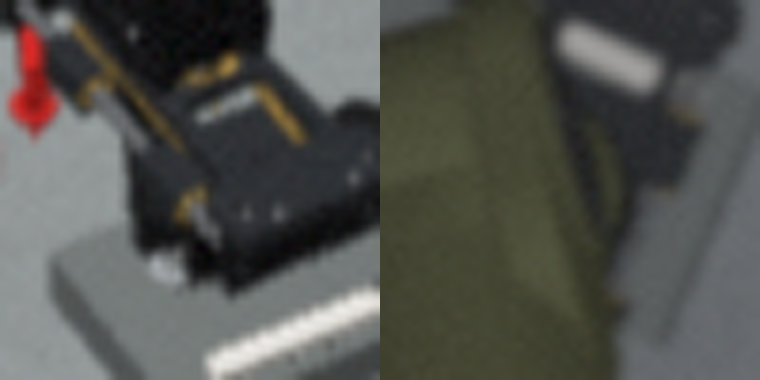

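The gripper straddles the key: its collar shows at (165,265) in the left crop, between the fingers. I'll close now.

```bash
python3 -m handwheel '0 0 0 0 0.02; 0 0 0 0 0.014; 0 0 0 0 0.01; 0 0 0 0 0.008; 0 0 0 0 0.008; 0 0 0 0 0.008' 8
python3 -c "
from h import *
print(env.get_obs()['wrist_torque'])
delta((.5073,.1724,.12),67.6)"
```

```text
time_s: 2.7
tool_pos: [0.5066, 0.1749, 0.065]
tool_rot: [180.0, -0.0, 67.9]
force: [-0.7, 0.3, 3.7]
grip_width: 0.0119
grasp_force: 8.0
[-0.05279866  0.23500068  0.02118652]
tool shift [-0.002   0.0016 -0.055 ] turn 0.3 pos [0.5066 0.1749 0.065 ] yaw 67.92 F [-0.7  0.3  3.7]
```

```bash
python3 -m handwheel '0 0 0 0 0.006; 0 0 0 0 0.006; 0 0 -0.01 0 0.006; 0 0 -0.03 0 0.006; 0 0 -0.06 0 0.006; 0 0 -0.09 0 0.006; 0 0 -0.12 0 0.006; 0 0 -0.145 0 0.006' 40
python3 -c "
from h import *
from scipy.spatial.transform import Rotation as Ro
# key centre at tool x -0.002; want key on axis with yaw 147
y=np.radians(147);off=-0.002*np.array([np.cos(y),np.sin(y)])
p=np.array([.5552,-.0732])-off;print(p)
delta((*p,.215),147)"
```

```text
time_s: 3.37
tool_pos: [0.5067, 0.1745, 0.212]
tool_rot: [179.9, -0.1, 67.9]
force: [0.7, 0.8, -0.4]
grip_width: 0.0113
grasp_force: 40.0
[ 0.55352266 -0.07211072]
tool shift [-0.2108  0.1362 -0.0031] turn -79.1 pos [0.5067 0.1745 0.212 ] yaw 67.89 F [ 0.7  0.8 -0.4]
```

```bash
python3 -m handwheel '-0.02 0.013 0 -7 0.006; -0.04 0.026 0 -14 0.006; -0.06 0.039 0 -21 0.006; -0.08 0.052 0 -28 0.006; -0.1 0.065 0 -35 0.006; -0.115 0.074 0 -42 0.006; -0.126 0.081 0 -48 0.006; -0.126 0.081 0 -48 0.006' 40
python3 -c "
from h import *
delta((.5535,-.0721,.215),147)"
```

```text
time_s: 4.03
tool_pos: [0.5342, 0.0234, 0.2099]
tool_rot: [-180.0, 0.1, 115.7]
force: [0.3, 0.4, -0.5]
grip_width: 0.0118
grasp_force: 40.0
tool shift [-0.0944 -0.0241 -0.0049] turn -31.3 pos [0.5342 0.0234 0.2099] yaw 115.75 F [ 0.3  0.4 -0.5]
```

```bash
python3 -m handwheel '-0.02 -0.005 0 -7 0.006; -0.04 -0.01 0 -14 0.006; -0.06 -0.015 0 -21 0.006; -0.08 -0.02 0 -28 0.006; -0.0945 -0.024 0 -31.3 0.006; -0.0945 -0.024 0 -31.3 0.006; -0.0945 -0.024 0 -31.3 0.006; -0.0945 -0.024 0 -31.3 0.006' 40
python3 - <<'E'
from h import *
delta((.5535,-.0721,.170),147)
S=read_camera("scene")
u,v,r=233,190,35
cv2.imwrite("pics/above.png",cv2.resize(S["color"][v-r:v+r,u-r:u+r],(560,560),interpolation=cv2.INTER_CUBIC))
o=env.get_obs();p=o["tool_pos"]; y=np.radians(o["tool_rot"][2])
k=p-np.array([.002*np.cos(y),.002*np.sin(y),0])
for n,z in(("tip",.048),("collar mid",.0325),("shaft",.021)):
    q=proj(S,k-[0,0,z]);print(n,((q[0]-u+r)*8,(q[1]-v+r)*8))
E
```

```text
time_s: 4.7
tool_pos: [0.5537, -0.066, 0.2094]
tool_rot: [180.0, -0.1, 147.2]
force: [-0.1, 0.7, -0.5]
grip_width: 0.0112
grasp_force: 40.0
tool shift [-0.0031 -0.0053  0.0394] turn 0.2 pos [ 0.5537 -0.066   0.2094] yaw 147.16 F [-0.1  0.7 -0.5]
tip (np.float64(285.6738140922689), np.float64(323.0308178984378))
collar mid (np.float64(284.1766430684197), np.float64(294.6861965938442))
shaft (np.float64(283.0471874341056), np.float64(273.3032071257064))
```

View pics/above.png

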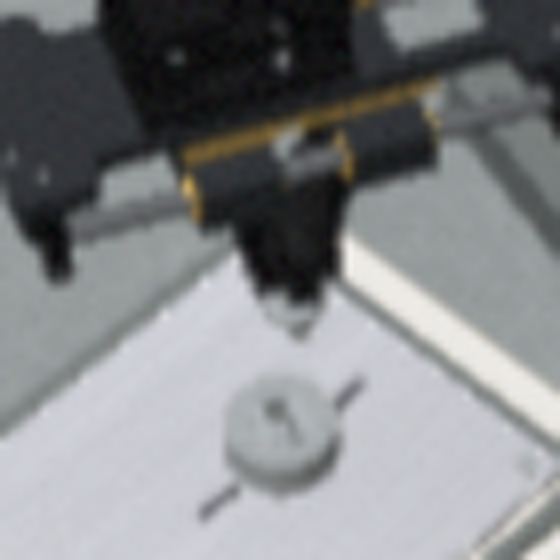

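The key hangs in the fingers, with its collar at about (292,305) and its tip at about (300,338). The head is centred at (282,430), with the slot running from (272,405) to (298,445). I'll move over the axis, go lower and look again.

```bash
python3 -m handwheel '-0.003 -0.005 0.01 0 0.006; -0.003 -0.005 0.02 0 0.006; -0.003 -0.005 0.03 0 0.006; -0.003 -0.005 0.038 0 0.006; -0.003 -0.005 0.038 0 0.006; -0.003 -0.005 0.038 0 0.006; -0.003 -0.005 0.038 0 0.006' 40
python3 - <<'E'
from h import *
delta((.5535,-.0721,.170),147)
S=read_camera("scene")
u,v,r=233,200,25
cv2.imwrite("pics/above2.png",cv2.resize(S["color"][v-r:v+r,u-r:u+r],(600,600),interpolation=cv2.INTER_CUBIC))
o=env.get_obs();p=o["tool_pos"]; y=np.radians(o["tool_rot"][2])
k=p-np.array([.002*np.cos(y),.002*np.sin(y),0])
for n,z in(("tip",.048),("collar bottom",.035),("shaft",.021)):
    q=proj(S,k-[0,0,z]);print(n,np.round(((q[0]-u+r)*12,(q[1]-v+r)*12)))
q=proj(S,[.5552,-.0722,.114]);print("head",np.round(((q[0]-u+r)*12,(q[1]-v+r)*12)))
E
```

```text
time_s: 5.33
tool_pos: [0.5539, -0.0738, 0.1716]
tool_rot: [180.0, 0.0, 147.2]
force: [0.3, -0.0, 0.2]
grip_width: 0.0119
grasp_force: 40.0
tool shift [0.0012 0.0012 0.0016] turn 0.2 pos [ 0.5539 -0.0738  0.1716] yaw 147.22 F [ 0.3 -0.   0.2]
tip [293. 367.]
collar bottom [291. 333.]
shaft [289. 296.]
head [300. 384.]
```

View pics/above2.png

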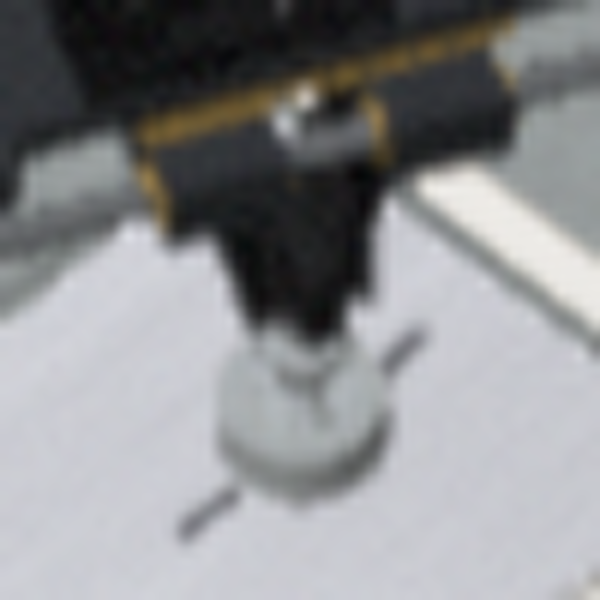

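The collar at about u=303 sits over the head, also at about u=304, and the slot's near end shows at (320,415). That leaves about 1 mm to correct along the slot. I'll descend gently.

```bash
python3 -m handwheel '0.0012 0 0.003 0 0.006; 0.0012 0 0.006 0 0.006; 0.0012 0 0.008 0 0.006; 0.0012 0 0.01 0 0.006; 0.0012 0 0.012 0 0.006; 0.0012 0 0.013 0 0.006; 0.0012 0 0.013 0 0.006' 40; python3 -c "
from h import *
delta((.5535,-.0721,.149),147);print(env.get_obs()['wrist_torque'])"
```

```text
time_s: 5.97
tool_pos: [0.5525, -0.0731, 0.1582]
tool_rot: [-180.0, -0.0, 147.2]
force: [0.3, 0.4, -0.4]
grip_width: 0.0115
grasp_force: 40.0
tool shift [-0.0003  0.0014  0.0092] turn 0.2 pos [ 0.5525 -0.0731  0.1582] yaw 147.22 F [ 0.3  0.4 -0.4]
[-0.00922041 -0.070276    0.02494082]
```

The tip is 4 mm into the slot with no force. I'll continue.

```bash
python3 -m handwheel '0 0 0.002 0 0.006; 0 0 0.004 0 0.006; 0 0 0.005 0 0.006; 0 0 0.006 0 0.006; 0 0 0.006 0 0.006' 40; python3 -c "
from h import *
delta((.5535,-.0721,.149),147);print(env.get_obs()['wrist_torque'])"
```

```text
time_s: 6.38
tool_pos: [0.5524, -0.073, 0.1521]
tool_rot: [-180.0, -0.0, 147.2]
force: [-0.9, 0.6, -2.2]
grip_width: 0.012
grasp_force: 40.0
tool shift [-0.0004  0.0014  0.0031] turn 0.2 pos [ 0.5524 -0.073   0.1521] yaw 147.23 F [-0.9  0.6 -2.2]
[0.0893063  0.29626768 0.02960012]
```

```bash
python3 -m handwheel '0 0 0.001 0 0.006; 0 0 0.002 0 0.006; 0 0 0.003 0 0.006; 0 0 0.0035 0 0.006; 0 0 0.0035 0 0.006' 40; python3 -c "
from h import *
delta((.5535,-.0721,.149),147);print(env.get_obs()['wrist_torque'])"
```

```text
time_s: 6.8
tool_pos: [0.5525, -0.0731, 0.149]
tool_rot: [-180.0, -0.0, 147.2]
force: [-2.3, 0.7, 1.3]
grip_width: 0.0115
grasp_force: 40.0
tool shift [-0.0004  0.0014  0.    ] turn 0.2 pos [ 0.5525 -0.0731  0.149 ] yaw 147.22 F [-2.3  0.7  1.3]
[ 0.2014736   0.53154105 -0.0122418 ]
```

```bash
python3 -m handwheel '0 0 0.0005 0 0.006; 0 0 0.001 0 0.006; 0 0 0.0012 0 0.006; 0 0 0.0012 0 0.006' 40; python3 -c "
from h import *
delta((.5535,-.0721,.149),147);print(env.get_obs()['wrist_torque'])"
```

```text
time_s: 7.13
tool_pos: [0.5525, -0.0731, 0.1481]
tool_rot: [180.0, -0.0, 147.2]
force: [-3.9, 0.5, 4.8]
grip_width: 0.0118
grasp_force: 40.0
tool shift [-0.0003  0.0013 -0.0009] turn 0.2 pos [ 0.5525 -0.0731  0.1481] yaw 147.22 F [-3.9  0.5  4.8]
[ 0.23977356  1.09377555 -0.02881405]
```

The key is seated, with the collar on the head and 4.8 N upward. I'll turn clockwise about the key's own axis, which is about 2 mm along tool -x from the TCP, and watch the forces.

```bash
python3 -m handwheel '0 0.0002 -0.0006 5 0.006; 0 0.0004 -0.0006 10 0.006; 0 0.0006 -0.0006 15 0.006; -0.0001 0.0007 -0.0006 20 0.006; -0.0002 0.0009 -0.0006 25 0.006; -0.0003 0.0011 -0.0006 30 0.006; -0.0003 0.0011 -0.0006 30 0.006' 40; python3 -c "
from h import *
delta((.5535,-.0721,.149),84);print(env.get_obs()['wrist_torque'])"
```

```text
time_s: 7.72
tool_pos: [0.5532, -0.0724, 0.1485]
tool_rot: [-180.0, -0.0, 117.1]
force: [-4.6, 1.0, 4.0]
grip_width: 0.0118
grasp_force: 40.0
tool shift [ 0.0002  0.0004 -0.0005] turn 33.1 pos [ 0.5532 -0.0724  0.1485] yaw 117.1 F [-4.6  1.   4. ]
[0.11940527 1.13842789 0.00537933]
```

```bash
python3 -m handwheel '0 0.0001 0 5 0.006; 0 0.0002 0 10 0.006; 0 0.0003 0 15 0.006; 0 0.0004 0 20 0.006; 0 0.0005 0 25 0.006; -0.0001 0.0006 0 30 0.006; -0.0002 0.0007 0 33 0.006; -0.0002 0.0007 0 33 0.006' 40; python3 -c "
from h import *
delta((.5535,-.0721,.149),84);print(env.get_obs()['wrist_torque'])"
```

```text
time_s: 8.38
tool_pos: [0.5543, -0.0723, 0.1486]
tool_rot: [180.0, 0.0, 84.3]
force: [-4.2, -0.1, 4.8]
grip_width: 0.0119
grasp_force: 40.0
tool shift [ 0.0002 -0.0008 -0.0004] turn 0.3 pos [ 0.5543 -0.0723  0.1486] yaw 84.28 F [-4.2 -0.1  4.8]
[-0.02381269  0.96252227 -0.03682938]
```

```bash
python3 -m handwheel '0 0 0 2 0.006; 0 0 0 4 0.006; 0 0 0 4 0.006' 40; python3 -c "
from h import *
print(env.get_obs()['wrist_torque'])"; python3 -m handwheel '0 0 0 2 0.006; 0 0 0 3 0.006; 0 0 0 3 0.006' 40; python3 -c "
from h import *
print(env.get_obs()['wrist_torque'])"
```

```text
time_s: 8.63
tool_pos: [0.5544, -0.0724, 0.1486]
tool_rot: [180.0, 0.0, 80.4]
force: [-4.0, 0.7, 4.4]
grip_width: 0.0115
grasp_force: 40.0
[0.04020355 0.89833253 0.05149037]
time_s: 8.88
tool_pos: [0.5545, -0.0724, 0.1486]
tool_rot: [180.0, 0.0, 77.3]
force: [-3.0, 0.0, 4.0]
grip_width: 0.0115
grasp_force: 40.0
[-0.02528238  0.74520353  0.02163196]
```

```bash
python3 -m handwheel '0 0 0 2 0.006; 0 0 0 3 0.006; 0 0 0 3 0.006' 40; python3 -c "
from h import *
print(env.get_obs()['wrist_torque'])"; python3 -m handwheel '0 0 0 2 0.006; 0 0 0 3 0.006; 0 0 0 3 0.006' 40; python3 -c "
from h import *
print(env.get_obs()['wrist_torque'])"
```

```text
time_s: 9.13
tool_pos: [0.5546, -0.0724, 0.1486]
tool_rot: [179.9, 0.0, 74.3]
force: [-3.4, -0.3, 4.3]
grip_width: 0.0112
grasp_force: 40.0
[-0.12122241  0.66936143 -0.00932098]
time_s: 9.38
tool_pos: [0.5547, -0.0724, 0.1486]
tool_rot: [179.9, 0.0, 71.3]
force: [-2.3, -0.0, 4.6]
grip_width: 0.0116
grasp_force: 40.0
[-0.19763578  0.4778668   0.09078704]
```

```bash
python3 -m handwheel '0 0 0 2 0.006; 0 0 0 3 0.006; 0 0 0 3 0.006; 0 0 0 3 0.006' 40; python3 -c "
from h import *
print(env.get_obs()['wrist_torque'])"; python3 -m handwheel '0 0 0 2 0.006; 0 0 0 2 0.006; 0 0 0 2 0.006; 0 0 0 2 0.006' 40
python3 - <<'E'
from h import *
print(env.get_obs()['wrist_torque'])
S=read_camera("scene")
u,v,r=233,200,25
cv2.imwrite("pics/turned.png",cv2.resize(S["color"][v-r:v+r,u-r:u+r],(600,600),interpolation=cv2.INTER_CUBIC))
E
```

```text
time_s: 9.72
tool_pos: [0.5548, -0.0723, 0.1487]
tool_rot: [179.9, -0.0, 68.3]
force: [-1.2, -0.2, 3.6]
grip_width: 0.0115
grasp_force: 40.0
[-0.2422592   0.24905559  0.3439882 ]
time_s: 10.05
tool_pos: [0.5548, -0.0723, 0.1487]
tool_rot: [179.9, -0.0, 66.3]
force: [0.5, -0.9, 3.9]
grip_width: 0.0119
grasp_force: 40.0
[-0.26473477 -0.04876733  0.40537245]
```

View pics/turned.png

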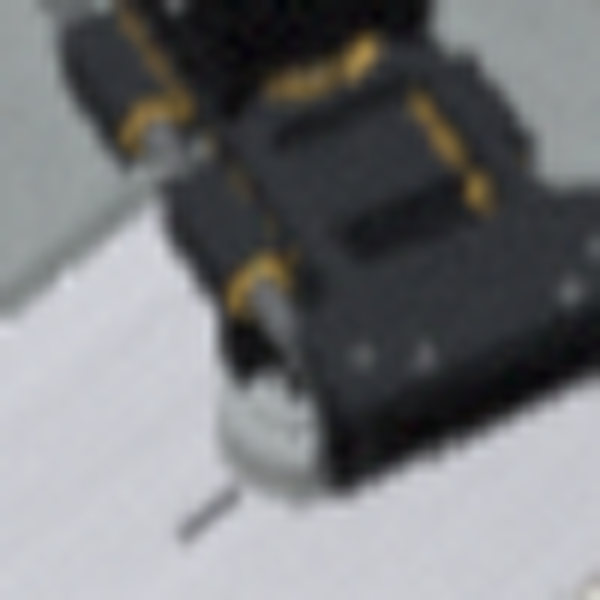

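Wrist torque about z rose to 0.34 and then 0.41 N·m, well above the 0.06 N·m friction, so the fastener is at its stop. The gripper hides the slot in this view. I'll ease back within the play and release.

```bash
python3 -m handwheel '0 0 0 -3 0.006; 0 0 0 -5 0.006; 0 0 0 -5 0.006; 0 0 0 -5 0.006' 10; python3 -c "
from h import *
print(env.get_obs()['wrist_torque'])"; python3 -m handwheel '0 0 0 0 0.02; 0 0 0 0 0.03; 0 0 0 0 0.035; 0 0 0 0 0.035; 0 0 -0.015 0 0.035; 0 0 -0.03 0 0.035; 0 0 -0.05 0 0.035; 0 0 -0.07 0 0.035' 10
```

```text
time_s: 10.43
tool_pos: [0.5545, -0.0722, 0.1486]
tool_rot: [180.0, -0.0, 71.2]
force: [-0.1, -0.1, 3.8]
grip_width: 0.0121
grasp_force: 10.0
[-0.16799601 -0.04097293  0.08468481]
time_s: 11.1
tool_pos: [0.5536, -0.0722, 0.2185]
tool_rot: [-179.9, 0.0, 71.2]
force: [0.3, 0.8, 0.3]
grip_width: 0.0346
grasp_force: 0.0
```

```bash
python3 - <<'E'
from h import *
delta((.5466,-.1522,.150),84)
E
python3 -m handwheel '-0.03 -0.003 0 -5 0.02; -0.06 -0.006 0 -9 0.01; -0.079 -0.01 0 -12.8 0; -0.079 -0.01 0 -12.8 0; -0.079 -0.01 0 -12.8 0; -0.079 -0.01 0 -12.8 0' 20
python3 - <<'E'
from h import *
delta((.5466,-.1522,.150),84)
S=read_camera("scene")
u,v,r=233,200,25
cv2.imwrite("pics/released.png",cv2.resize(S["color"][v-r:v+r,u-r:u+r],(600,600),interpolation=cv2.INTER_CUBIC))
E
```

```text
tool shift [-0.0779  0.0193  0.0686] turn -12.8 pos [ 0.5536 -0.0722  0.2185] yaw 71.2 F [0.3 0.8 0.3]
time_s: 11.6
tool_pos: [0.5195, -0.1429, 0.2182]
tool_rot: [-180.0, -0.0, 84.0]
force: [0.2, 0.3, 0.5]
grip_width: 0.004
grasp_force: 0.0
tool shift [-0.0065  0.0279  0.0682] turn 0.0 pos [ 0.5195 -0.1429  0.2182] yaw 84.01 F [0.2 0.3 0.5]
```

View pics/released.png

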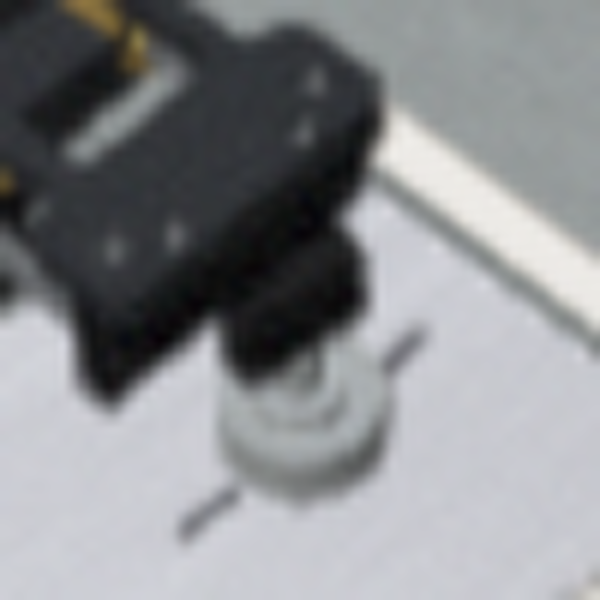

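The key is left upright in the slot, with its collar on the head and its bow at (300,320) near the ridge line. My sideways shift had the wrong sign, so I'll correct it now, go to the press point and lower.

```bash
python3 -m handwheel '-0.0065 0.028 0 0 0; -0.0065 0.028 0 0 0; -0.0065 0.028 0.03 0 0; -0.0065 0.028 0.06 0 0; -0.0065 0.028 0.08 0 0; -0.0065 0.028 0.093 0 0; -0.0065 0.028 0.093 0 0; -0.0065 0.028 0.093 0 0' 20
python3 -c "
from h import *
delta((.5466,-.1522,.107),84)"
```

```text
time_s: 12.32
tool_pos: [0.5467, -0.1526, 0.1254]
tool_rot: [-180.0, 0.0, 84.1]
force: [0.5, -0.5, 0.1]
grip_width: 0.0003
grasp_force: 0.0
tool shift [ 0.0004 -0.0002  0.0184] turn 0.1 pos [ 0.5467 -0.1526  0.1254] yaw 84.07 F [ 0.5 -0.5  0.1]
```

```bash
python3 -m handwheel '0 0 0.005 0 0; 0 0 0.01 0 0; 0 0 0.012 0 0; 0 0 0.014 0 0; 0 0 0.015 0 0; 0 0 0.015 0 0' 20; python3 -m handwheel '0 0 0.001 0 0; 0 0 0.002 0 0; 0 0 0.003 0 0; 0 0 0.003 0 0' 20
```

```text
time_s: 12.82
tool_pos: [0.547, -0.1531, 0.1114]
tool_rot: [179.9, -0.0, 84.0]
force: [-1.3, 1.1, 6.3]
grip_width: 0.0003
grasp_force: 3.0
time_s: 13.15
tool_pos: [0.5469, -0.1531, 0.1087]
tool_rot: [179.9, -0.1, 84.0]
force: [-2.1, 2.2, 8.4]
grip_width: 0.0006
grasp_force: 4.3
```

It has gone past the 1 mm block, so the fastener is aligned. I'll press on to the stop.

```bash
python3 -m handwheel '0 0 0.001 0 0; 0 0 0.002 0 0; 0 0 0.003 0 0; 0 0 0.003 0 0; 0 0 0.003 0 0' 20;  python3 -m handwheel '0 0 0.0005 0 0; 0 0 0.001 0 0; 0 0 0.001 0 0; 0 0 0.001 0 0' 20
```

```text
time_s: 13.57
tool_pos: [0.547, -0.1532, 0.1074]
tool_rot: [180.0, -0.1, 84.0]
force: [-7.4, 2.7, 18.2]
grip_width: 0.0005
grasp_force: 9.4
time_s: 13.9
tool_pos: [0.547, -0.1532, 0.1073]
tool_rot: [180.0, -0.2, 84.0]
force: [-9.0, 4.0, 25.3]
grip_width: 0.0003
grasp_force: 12.6
```

Run:
```python
from h import *
S=read_camera("scene")
u,v,r=240,195,60
cv2.imwrite("pics/final.png",cv2.resize(S["color"][v-r:v+r,u-r:u+r],(600,600),interpolation=cv2.INTER_CUBIC))
```

```text
(no output)
```

View pics/final.png

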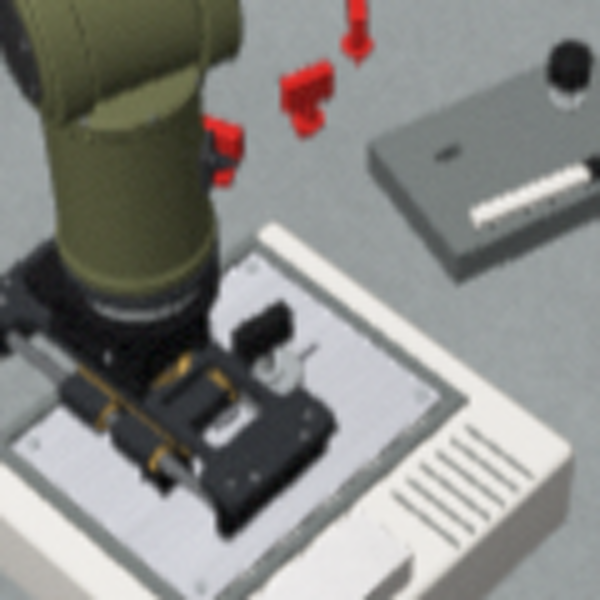

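The key stands in the fastener, with its bow at (262,333), and the panel is level with its frame. The pin tool at (570,70) and the marker are undisturbed. I'm handing in now.

```bash
python3 -c "
from cell import env
print(env.sign_off())"
```

```text
the job is handed in; nothing more can be done
None
```

The job is handed in at about 14 s on the robot's clock: the key is in the slot and turned clockwise to the stop, and the closed fingertips are holding the panel at its lower stop, flush with the frame, with about 25 N.

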